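# Tip the steel rings out of the hinged tray

### The arm

A 6-joint arm with a two-finger parallel gripper is mounted at the origin on the work surface. World frame = base frame: x ahead of the robot, y to its left, z up, the work surface at z = 0. Lengths are in m, angles in rad, forces in N, time in s.
With the tool pointing down it reaches from about 0.25 to 0.725 m from the base axis. Payload 4 kg.
Tool frame: the origin (TCP) lies on the centre line of the jaws, within the pads' length; the fingertips stand 22 mm ahead of it and the grasp point (between the pads) lies 3 mm ahead of it; z points along the fingers, y is the line along which they close (so a half turn about z gives the same grasp; the last joint's range is limited). The gripper opens to 85 mm and grips with 20 to 120 N. Pads are 22 mm wide; open, the fingers measure 114 mm over their backs; the gripper's body (76 mm by 85 mm) begins 54 mm behind the grasp point. The pads swing forward as they close: fully open they stand 13 mm farther back than shut.
Start: joints at [-1.103, 0.241, 0.005, 1.335, 0, 1.571], TCP at [0.225, -0.446, 0.253] pointing down, gripper open.
Joint ranges: [-2.72, 2.72], [-1.05, 1.87], [-1.09, 1.28], [-1.99, 2.15], [-1.42, 1.44], [-3.14, 3.14]. Speed limits (rad/s): [2.79, 2.79, 3.14, 3.14, 3.14, 3.14].

### API

Orientations are given as a unit quaternion [x, y, z, w].
In Python, from workcell import bot gives the robot as it stands.
- The arm moves only by the shell command python3 -m inch 'ROWS'. ROWS is JSON, one flat list of numbers, 7 for each row, row after row: the shift along the world's x, y, z in mm, then the turn, a rotation vector about the world's x, y, z in rad, then the opening in per cent of the stroke, from 0 (shut) to 100 (fully open). A call has 1 to 8 rows; each row is the pose to reach, as a shift and turn from the pose commanded when the call began; what a row does not reach only later rows make up. A row lasts 1/12 s, in which the tool goes at most 41.7 mm and 7.16 degrees, less where a joint would pass 70% of its speed; a pose out of reach is approached as far as the arm can. A call with a gripper value outside its range is refused whole. The fingers move at their own pace and stop on an object; the grip force is fixed at half the most. Time passes only in rows, so rows that repeat a pose let the fingers close. It gives the time, the measured TCP pose, the force, the opening and the grip force at its end, in the units of the state.
- bot.get_obs(): the state, without advancing time (a new reading comes with each control period).
- bot.camera(name): name is "scene" or "top" or "wrist"; returns the picture (384x512x3 uint8, blue, green, red); there is no depth.
- bot.camera_info(name): a dict with "intrinsics" (3x3 intrinsics, pixels), "camera_from_world" (4x4, takes a point from world to camera coordinates); the wrist camera has in their place "hand_eye" (4x4, takes a point from camera to tool coordinates, whose origin is the TCP and whose axes are the flange's). Camera axes: x right, y down, z forward; pixel columns grow to the right and rows downward; lengths in m; the calibration is good to about 2 mm. A picture is of the moment at which its call begins: read the wrist's pose just before it. camera_info takes no time and is no camera call.
- bot.job_done(): hands the job in; it is judged then, once.
Trained networks look in the newest picture that a camera, given by its name, has taken for a name from the list of things; names that differ only in an ending like _2 or _b are one class to them, and where a whole thing is asked for, a point or a joint stands for the part that bears it (a point fixed in the world has none). Each returns a list of dicts, best first, with "confidence" (0 to 1); they miss things now and then, are a little off and sometimes report something else, mostly with a low value. They report only what shows in the picture. A call takes as long as a camera call. They do not tell look-alikes from the thing itself.
- bot.silhouettes(camera, target): "mask" (384x512 bool, what is visible of it) and "uv" ([column, row] in pixels, amid what is visible of it).
- bot.spot_point(camera, target): "uv" ([column, row] in pixels: a listed point, or the origin of a listed thing).
The state is a dict: "clock": time; "joint_pos": joint angles; "joint_vel": joint speeds; "tau": joint torques, N m; "eef_pos": TCP position; "tool_rot": TCP orientation; "ft_force": force on the tool from outside, world axes, zero at the start; "ft_torque": the same for the moment, N m; "grip_width": finger opening in m; "grasp_force": force on a finger pad.
Only numpy, scipy, OpenCV 4.12 (cv2) and the standard library are available. Lean on these libraries where they do the work, as an engineer would, in place of code of your own. Each camera call takes 0.05 s, during which the arm holds its last target. There are 200 camera calls.

### The job

Two hinged tip trays stand on the workshop bench. Take the tray that holds the two round steel rings by its grip, lift it until both rings have slid out into the catch bin beyond its hinge, then lower the tray gently back down to level without letting it drop, and let go. Leave the other tray, with the square blanks, down.

Things in the scene. Friction and masses are not known exactly. Their poses are not given: they have to be found in the camera images.
- ring_tray (a joint): Grey steel tray 160 x 116 mm, walls 28 mm, on a fixed stand, hinged at its open far end, grip on the edge nearest the robot. Holds the two rings. 0 rad = level, floor 100 mm above the bench; grows as the grip is lifted, stop at 1.1. About 3 N at the grip lifts it; the hinge is nearly free, so it falls back if let go. The rings slide out of the open end at 0.4 to 0.7 rad, depending on friction.
- ring_tray_handle (a point): Centre of the tray's grip: a level black bar from the middle of the near wall towards the robot, 24 mm thick sideways, 24 mm high, 50 mm long. This point is 20 mm from its free end, 175 mm from the hinge axis horizontally and 13 mm above it when level. x axis along the bar towards the hinge, y along the hinge axis. The space beside and beneath is free.
- ring_tray_hinge (a point): Middle of the ring tray's hinge axis, 100 mm above the bench, at the level of the upper face of the tray's floor and 15 mm before the tray's open end. The axis is level, square to the line from the grip.
- ring_bin (a point): Centre of the inner floor (6 mm above the bench) of the ring tray's catch bin, a fixed dark steel box just beyond the hinge: inside 120 mm (x, away from the hinge) by 130 mm (y), walls 60 mm high at the tray and 110 mm at the far side. Its centre is 70 mm beyond the hinge. It moves with the stand.
- ring_a: Steel ring lying flat in the tray, 40 mm outside and 20 mm inside diameter, 14 mm high, about 100 g; origin at the centre of its underside.
- ring_b: The second ring, same as the first.
- blank_tray (a joint): The other, identical tray on its own stand, holding two square steel blanks 34 x 34 x 14 mm. Leave it down, at 0 rad.
Things that resemble listed ones, but are neither listed nor needed, are in the scene too. What is shaped like the ring_b but blue, red or turquoise is not meant.

How it is judged:
By the outcome, as a careful person would: the job done as asked, in the order asked, and still so for the second after the job is handed in, with the robot touching nothing.
It also fails if it takes over 38 s, if anything falls off the work surface, if the arm or the gripper's body presses on something with over 40 N, if the wrist force passes 120 N, or if a joint passes its speed limit or range.

## Working session

There is one attempt and no reset: what is moved stays moved. The work goes in short steps, Python scripts to look and compute and a shell command to move; the robot and the scene stay as the last step left them, time stands still between calls to the robot, and variables do not carry over. Pictures are saved under pics/ and viewed, at most 10 in all, crops included, and the job is handed in when it is done.

```bash
mkdir -p pics; cat > h.py <<'E'
import numpy as np,cv2
from workcell import bot
def ray(cam,uv):
    i=bot.camera_info(cam);K=np.array(i["intrinsics"]);T=np.array(i["camera_from_world"])
    d=T[:3,:3].T@np.linalg.inv(K)@np.array([uv[0],uv[1],1.]);return -T[:3,:3].T@T[:3,3],d
def onz(cam,uv,z):
    o,d=ray(cam,uv);return (o+d*(z-o[2])/d[2]).round(4)
def tri(r):
    A=0;b=0
    for o,d in r:
        d=d/np.linalg.norm(d);P=np.eye(3)-np.outer(d,d);A=A+P;b=b+P@o
    return np.linalg.solve(A,b).round(4)
E
python3 - <<'E'
from h import *
a=bot.camera("scene");b=bot.camera("top")
cv2.imwrite("pics/s.png",a);cv2.imwrite("pics/t.png",b)
Z=dict(ring_tray_handle=.113,ring_tray_hinge=.1,ring_bin=.006,ring_a=.1)
for c in("scene","top"):
  for n,z in Z.items():
    for r in bot.spot_point(c,n)[:4]: print(c,n,np.round(r["uv"],1),round(r["confidence"],2),onz(c,r["uv"],z))
o=bot.get_obs();print(o["clock"],o["eef_pos"],o["tool_rot"])
E
```

```text
scene ring_tray_handle [195.6 151.9] 0.57 [ 0.4937 -0.1254  0.113 ]
scene ring_tray_hinge [192.  217.9] 0.83 [ 0.6771 -0.1314  0.1   ]
scene ring_bin [199.1 283.6] 0.58 [ 0.7475 -0.1266  0.006 ]
scene ring_a [127.  274.8] 0.88 [ 0.7904 -0.2263  0.1   ]
scene ring_a [182.  195.1] 0.8 [ 0.6143 -0.1508  0.1   ]
scene ring_a [138.7 248.5] 0.73 [ 0.7394 -0.2151  0.1   ]
scene ring_a [139.1 217.6] 0.61 [ 0.6676 -0.2228  0.1   ]
top ring_tray_handle [312. 241.] 0.79 [ 0.4969 -0.1229  0.113 ]
top ring_tray_hinge [312.  147.4] 0.56 [ 0.6782 -0.1272  0.1   ]
top ring_bin [307.3 129.9] 0.88 [ 0.7439 -0.1321  0.006 ]
top ring_a [299.  174.5] 0.73 [ 0.6241 -0.1015  0.1   ]
top ring_a [360.4 176.2] 0.69 [ 0.6221 -0.2199  0.1   ]
top ring_a [325.7 178.2] 0.64 [ 0.6174 -0.1528  0.1   ]
top ring_a [360.2 143.6] 0.5 [ 0.687  -0.2216  0.1   ]
0.5 [ 0.22544538 -0.44625856  0.25328457] [ 9.72771363e-01  2.31766853e-01  9.13278287e-06 -3.75214652e-05]
```

View pics/s.png

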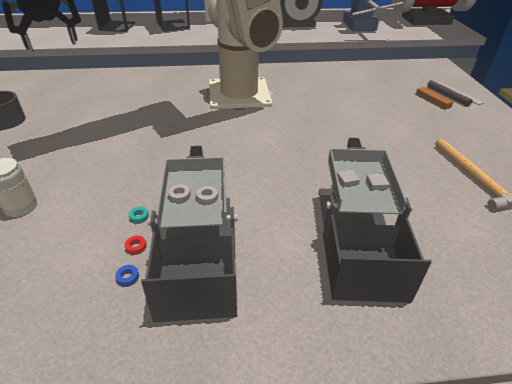

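View pics/t.png

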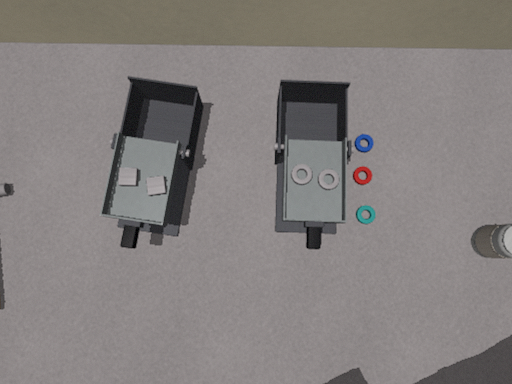

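The scene picture shows the left tray (pixels about 195,190) with two grey rings and the right tray (about 365,185) with square blanks. In the top picture the ring tray is the right one, with its grip at (313,238) and grey rings at (301,174) and (328,179). The blue, red and turquoise rings lie loose on the bench at (364,143), (362,176) and (366,214).

Candidates are the tray at top (315,180) and the tray at top (145,180). The first holds round steel rings, so it is the one meant. I'll confirm that in a crop.

```bash
python3 - <<'E'
from h import *
b=bot.camera("top");bot.camera("scene")
cv2.imwrite("pics/c.png",cv2.resize(b[70:260,255:385],None,fx=3.1,fy=3.1,interpolation=cv2.INTER_CUBIC))
for n in("ring_tray_handle","ring_tray_hinge","ring_bin"):
  R=[]
  for c in("scene","top"):
    l=bot.spot_point(c,n)
    l=[r for r in l if abs(onz(c,r["uv"],.1)[1]+.125)<.05]
    print(n,c,[np.round(r["uv"],1).tolist() for r in l]); 
    if l: R.append(ray(c,l[0]["uv"]))
  if len(R)==2: print(tri(R))
for c in("top",):
  for s in bot.silhouettes(c,"ring_tray_handle"):
    v,u=np.nonzero(s["mask"]);print(s["uv"],s["confidence"],u.min(),u.max(),v.min(),v.max())
# bar end and wall edges by eye in top: 
for uv in((313,248),(313,226)): print(uv,onz("top",uv,.125))
E
```

```text
ring_tray_handle scene [[195.2, 155.0]]
ring_tray_handle top [[311.9, 238.9]]
[ 0.5008 -0.1249  0.1099]
ring_tray_hinge scene [[195.3, 218.8]]
ring_tray_hinge top [[311.6, 144.8]]
[ 0.6826 -0.1258  0.1027]
ring_bin scene [[196.8, 286.0]]
ring_bin top [[307.5, 127.5], [327.0, 179.8]]
[ 0.7502 -0.1318  0.0036]
[310.3, 188.9] 0.93 281 347 138 249
(313, 248) [ 0.484  -0.1227  0.125 ]
(313, 226) [ 0.5237 -0.1232  0.125 ]
```

View pics/c.png

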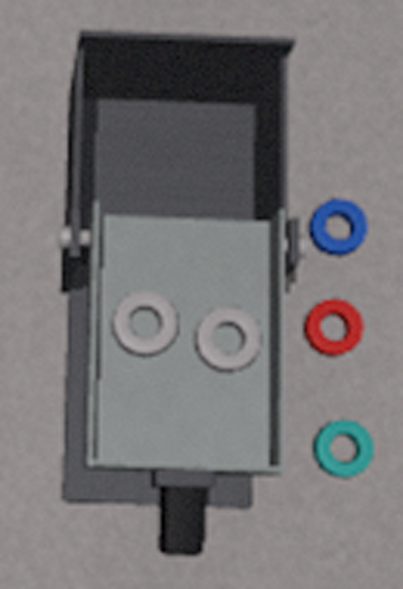

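The crop confirms it: both grey steel rings are in this tray, at crop (145,322) and (227,338). The grip is at (181,515) and the hinge pins at (65,238) and (300,247). That gives the grip at about (0.501, -0.124, 0.113), the hinge at x of about 0.677 and yaw of about -0.03, which agrees with the 175 mm given. I'll move above the grip now.

```bash
python3 -m inch '[100,120,0,0,0,-0.12,100,200,240,0,0,0,-0.3,100,270,322,0,0,0,-0.498,100,270,322,0,0,0,-0.498,100,270,322,0,0,0,-0.498,100,270,322,0,0,0,-0.498,100,270,322,0,0,0,-0.498,100,270,322,0,0,0,-0.498,100]'; python3 -m inch '[0,0,0,0,0,0,100,0,0,0,0,0,0,100,0,0,0,0,0,0,100,0,0,0,0,0,0,100]'
```

```text
clock: 1.62
eef_pos: [0.4281, -0.2043, 0.2536]
tool_rot: [1.0, -0.015, 0.0, 0.0]
ft_force: [1.2, -0.4, -1.8]
grip_width: 0.0854
grasp_force: 0.0
clock: 1.95
eef_pos: [0.4265, -0.2068, 0.2533]
tool_rot: [1.0, -0.016, -0.0, 0.0]
ft_force: [0.4, 0.3, -0.1]
grip_width: 0.0854
grasp_force: 0.0
```

```bash
python3 -m inch '[20,30,0,0,0,0,100,40,60,0,0,0,0,100,53,84,0,0,0,0,100,53,84,0,0,0,0,100,53,84,0,0,0,0,100]'
python3 - <<'E'
from h import *
from scipy.spatial.transform import Rotation as R
o=bot.get_obs();im=bot.camera("wrist");cv2.imwrite("pics/w.png",im)
i=bot.camera_info("wrist");K=np.array(i["intrinsics"]);H=np.array(i["hand_eye"])
W=np.eye(4);W[:3,:3]=R.from_quat(o["tool_rot"]).as_matrix();W[:3,3]=o["eef_pos"];W=W@H
np.savez("w.npz",K=K,W=W)
for n,z in(("ring_tray_handle",.113),("ring_tray_hinge",.1)):
  for r in bot.spot_point("wrist",n):
    d=W[:3,:3]@np.linalg.inv(K)@[*r["uv"],1];print(n,r,W[:3,3]+d*(z-W[2,3])/d[2])
E
```

```text
clock: 2.37
eef_pos: [0.48, -0.1226, 0.2532]
tool_rot: [1.0, -0.015, -0.0, 0.0]
ft_force: [0.3, -0.0, 0.5]
grip_width: 0.0852
grasp_force: 0.0
ring_tray_handle {'uv': [260.0, 158.6], 'confidence': 0.56} [ 0.50553178 -0.12630419  0.113     ]
```

View pics/w.png

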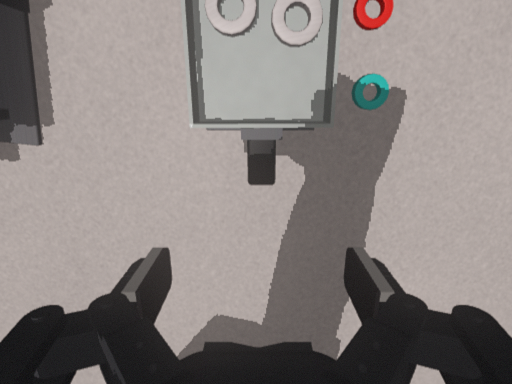

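The wrist picture shows the grip bar from row 140 to its free end at (262,184). The tray's near wall is at row 125, and both grey rings are at the top.

```bash
python3 - <<'E'
import numpy as np
f=np.load("w.npz");K,W=f["K"],f["W"]
print(W[:3,3])
for uv,z in(((262,184),.125),((261,140),.125),((193,126),.128),((329,123),.128)):
    d=W[:3,:3]@np.linalg.inv(K)@[*uv,1];print(uv,(W[:3,3]+d*(z-W[2,3])/d[2]).round(4))
E
```

```text
[ 0.55796621 -0.12558001  0.37421614]
(262, 184) [ 0.4856 -0.1274  0.125 ]
(261, 140) [ 0.5235 -0.1275  0.125 ]
(193, 126) [ 0.5368 -0.0731  0.128 ]
(329, 123) [ 0.5358 -0.1825  0.128 ]
```

```bash
python3 -m inch '[-3,-2,-15,0,-0.1,0,100,-6,-4,-30,0,-0.2,0,100,-8,-4.4,-44,0,-0.3,0,100,-8,-4.4,-44,0,-0.3,0,100]'; python3 -m inch '[6,0,-19,0,0,0,100,12,0,-38,0,0,0,100,18,0,-57,0,0,0,100,24,0,-76,0,0,0,100,30,0,-95.5,0,0,0,100,30,0,-95.5,0,0,0,100,30,0,-95.5,0,0,0,100]'
```

```text
clock: 2.85
eef_pos: [0.4588, -0.1245, 0.1988]
tool_rot: [0.99, -0.018, 0.14, -0.005]
ft_force: [-3.8, 1.2, -3.1]
grip_width: 0.0852
grasp_force: 0.0
clock: 3.43
eef_pos: [0.5017, -0.1272, 0.1134]
tool_rot: [0.989, -0.016, 0.148, -0.002]
ft_force: [0.6, 0.8, 0.6]
grip_width: 0.0855
grasp_force: 0.0
```

```bash
python3 -m inch '[0,0,0,0,0,0,0,0,0,0,0,0,0,0,0,0,0,0,0,0,0,0,0,0,0,0,0,0,0,0,0,0,0,0,0,0,0,0,0,0,0,0,0,0,0,0,0,0,0]'
cat > lift.py <<'E'
import sys
from h import *
o=bot.get_obs();p=np.array(o["eef_pos"]);t0=float(sys.argv[1])
h=np.array([.680,-.130,.1]);yaw=-.02
a=np.array([np.cos(yaw),np.sin(yaw),0]);ax=np.array([-np.sin(yaw),np.cos(yaw),0])
from scipy.spatial.transform import Rotation as R
for t in map(float,sys.argv[2:]):
    r=R.from_rotvec(ax*(t-t0)); print(t,((r.apply(p-h)-(p-h))*1000).round(1),r.as_rotvec().round(3))
E
python3 lift.py 0 .03 .06 .1 .15 .2 .25 .3 .35
```

```text
clock: 4.02
eef_pos: [0.5024, -0.1265, 0.1148]
tool_rot: [0.989, -0.015, 0.15, -0.002]
ft_force: [-3.5, 1.4, 6.1]
grip_width: 0.0233
grasp_force: 58.9
0.03 [ 0.5 -0.   5.3] [0.001 0.03  0.   ]
0.06 [ 1.2 -0.  10.6] [0.001 0.06  0.   ]
0.1 [ 2.4 -0.  17.7] [0.002 0.1   0.   ]
0.15 [ 4.2 -0.1 26.4] [0.003 0.15  0.   ]
0.2 [ 6.5 -0.1 35. ] [0.004 0.2   0.   ]
0.25 [ 9.2 -0.2 43.5] [0.005 0.25  0.   ]
0.3 [12.3 -0.2 51.8] [0.006 0.3   0.   ]
0.35 [15.8 -0.3 60. ] [0.007 0.35  0.   ]
```

Gripped: width 23.3 mm, force 59 N. I'll start the lift slowly and watch the force.

```bash
python3 -m inch '[0.2,0,2.7,0,0.015,0,0,0.5,0,5.3,0,0.03,0,0,1.2,0,10.6,0,0.06,0,0,2.4,0,17.7,0.002,0.1,0,0,3.3,0,22,0.002,0.125,0,0,4.2,-0.1,26.4,0.003,0.15,0,0,5.3,-0.1,30.7,0.003,0.175,0,0,6.5,-0.1,35,0.004,0.2,0,0]'; python3 lift.py .2 .24 .28 .32 .36 .4 .44 .48 .52
```

```text
clock: 4.68
eef_pos: [0.5087, -0.1266, 0.149]
tool_rot: [0.999, -0.015, 0.049, -0.002]
ft_force: [0.5, -0.7, -1.1]
grip_width: 0.0232
grasp_force: 60.0
0.24 [ 2.1 -0.   6.8] [0.001 0.04  0.   ]
0.28 [ 4.5 -0.1 13.5] [0.002 0.08  0.   ]
0.32 [ 7.1 -0.1 20.2] [0.002 0.12  0.   ]
0.36 [10.  -0.2 26.7] [0.003 0.16  0.   ]
0.4 [13.1 -0.3 33.1] [0.004 0.2   0.   ]
0.44 [16.6 -0.3 39.3] [0.005 0.24  0.   ]
0.48 [20.2 -0.4 45.5] [0.006 0.28  0.   ]
0.52 [24.1 -0.5 51.4] [0.006 0.32  0.   ]
```

Forces are low, so the hinge geometry is right.

```bash
python3 -m inch '[2.1,0,6.8,0.001,0.04,0,0,4.5,-0.1,13.5,0.002,0.08,0,0,7.1,-0.1,20.2,0.002,0.12,0,0,10,-0.2,26.7,0.003,0.16,0,0,13.1,-0.3,33.1,0.004,0.2,0,0,16.6,-0.3,39.3,0.005,0.24,0,0,20.2,-0.4,45.5,0.006,0.28,0,0,24.1,-0.5,51.4,0.006,0.32,0,0]'; python3 lift.py .5 .53 .56 .59 .62 .65 .68 .71 .74
```

```text
clock: 5.35
eef_pos: [0.5329, -0.1273, 0.2005]
tool_rot: [0.994, -0.016, -0.111, -0.003]
ft_force: [-0.3, -1.4, -0.9]
grip_width: 0.0233
grasp_force: 59.9
0.53 [ 3.1 -0.1  4.4] [0.001 0.03  0.   ]
0.56 [ 6.3 -0.1  8.6] [0.001 0.06  0.   ]
0.59 [ 9.6 -0.2 12.8] [0.002 0.09  0.   ]
0.62 [13.1 -0.3 16.9] [0.002 0.12  0.   ]
0.65 [16.7 -0.3 20.9] [0.003 0.15  0.   ]
0.68 [20.4 -0.4 24.7] [0.004 0.18  0.   ]
0.71 [24.2 -0.5 28.5] [0.004 0.21  0.   ]
0.74 [28.1 -0.6 32.1] [0.005 0.24  0.   ]
```

```bash
python3 -m inch '[3.1,-0.1,4.4,0.001,0.03,0,0,6.3,-0.1,8.6,0.001,0.06,0,0,9.6,-0.2,12.8,0.002,0.09,0,0,13.1,-0.3,16.9,0.002,0.12,0,0,16.7,-0.3,20.9,0.003,0.15,0,0,20.4,-0.4,24.7,0.004,0.18,0,0,24.2,-0.5,28.5,0.004,0.21,0,0,28.1,-0.6,32.1,0.005,0.24,0,0]'; python3 - <<'E'
from h import *
a=bot.camera("scene");b=bot.camera("top")
cv2.imwrite("pics/m.png",np.hstack([cv2.resize(x,None,fx=2.5,fy=2.5) for x in(a[140:330,120:270],b[70:260,250:400])]))
for c in("scene","top"): print(c,[(np.round(r["uv"]).tolist(),round(r["confidence"],2)) for r in bot.spot_point(c,"ring_a")])
E
python3 lift.py .76 .79 .82 .85 .88
```

```text
clock: 6.02
eef_pos: [0.561, -0.128, 0.2324]
tool_rot: [0.973, -0.016, -0.229, -0.004]
ft_force: [0.2, -2.7, -0.7]
grip_width: 0.0231
grasp_force: 60.0
scene [([126.0, 277.0], 0.85), ([183.0, 270.0], 0.77), ([138.0, 219.0], 0.74), ([208.0, 268.0], 0.49)]
top [([296.0, 128.0], 0.58), ([309.0, 145.0], 0.56)]
0.79 [ 4.  -0.1  3.5] [0.001 0.03  0.   ]
0.82 [ 8.1 -0.2  6.9] [0.001 0.06  0.   ]
0.85 [12.4 -0.2 10.2] [0.002 0.09  0.   ]
0.88 [16.7 -0.3 13.3] [0.002 0.12  0.   ]
```

View pics/m.png

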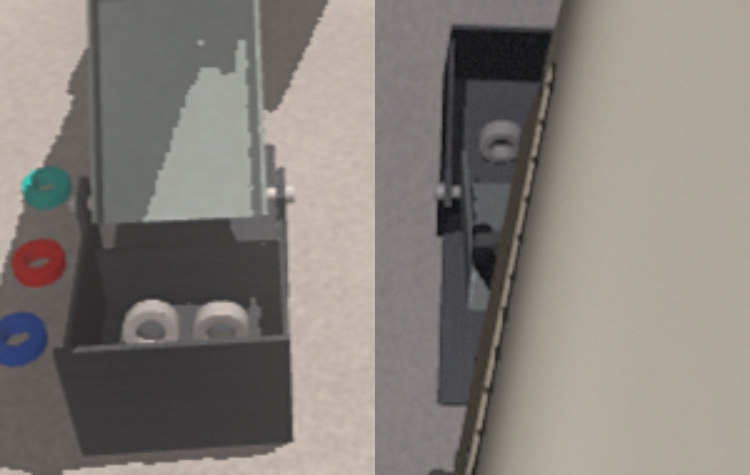

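The tray is up and empty, and both rings are in the bin, at scene (183,270) and (208,268). Now I'll lower it along the same arc.

```bash
python3 lift.py .76 .73 .7 .67 .64 .61 .58 .55 .52; python3 -m inch '[-3.9,0.1,-3.6,-0.001,-0.03,0,0,-7.7,0.2,-7.4,-0.001,-0.06,0,0,-11.5,0.2,-11.2,-0.002,-0.09,0,0,-15.1,0.3,-15.2,-0.002,-0.12,0,0,-18.6,0.4,-19.3,-0.003,-0.15,0,0,-21.9,0.4,-23.5,-0.004,-0.18,0,0,-25.1,0.5,-27.7,-0.004,-0.21,0,0,-28.1,0.6,-32.1,-0.005,-0.24,0,0]'; python3 lift.py .52 .48 .44 .4 .36 .32 .28 .24 .2
```

```text
0.73 [-3.9  0.1 -3.6] [-0.001 -0.03  -0.   ]
0.7 [-7.7  0.2 -7.4] [-0.001 -0.06  -0.   ]
0.67 [-11.4   0.2 -11.2] [-0.002 -0.09  -0.   ]
0.64 [-15.    0.3 -15.2] [-0.002 -0.12  -0.   ]
0.61 [-18.4   0.4 -19.3] [-0.003 -0.15  -0.   ]
0.58 [-21.8   0.4 -23.5] [-0.004 -0.18  -0.   ]
0.55 [-25.    0.5 -27.7] [-0.004 -0.21  -0.   ]
0.52 [-28.    0.6 -32.1] [-0.005 -0.24  -0.   ]
clock: 6.88
eef_pos: [0.5326, -0.1273, 0.2]
tool_rot: [0.994, -0.016, -0.109, -0.003]
ft_force: [-0.1, -2.4, -1.2]
grip_width: 0.0234
grasp_force: 60.1
0.48 [-3.9  0.1 -6. ] [-0.001 -0.04  -0.   ]
0.44 [ -7.5   0.2 -12.1] [-0.002 -0.08  -0.   ]
0.4 [-10.9   0.2 -18.4] [-0.002 -0.12  -0.   ]
0.36 [-14.    0.3 -24.8] [-0.003 -0.16  -0.   ]
0.32 [-16.9   0.3 -31.3] [-0.004 -0.2   -0.   ]
0.28 [-19.5   0.4 -37.9] [-0.005 -0.24  -0.   ]
0.24 [-21.9   0.4 -44.6] [-0.006 -0.28  -0.   ]
0.2 [-24.    0.5 -51.5] [-0.006 -0.32  -0.   ]
```

```bash
python3 -m inch '[-3.9,0.1,-6,-0.001,-0.04,0,0,-7.5,0.2,-12.1,-0.002,-0.08,0,0,-10.9,0.2,-18.4,-0.002,-0.12,0,0,-14,0.3,-24.8,-0.003,-0.16,0,0,-16.9,0.3,-31.3,-0.004,-0.2,0,0,-19.5,0.4,-37.9,-0.005,-0.24,0,0,-21.9,0.4,-44.6,-0.006,-0.28,0,0,-24,0.5,-51.5,-0.006,-0.32,0,0]'; python3 lift.py .2 .17 .14 .11 .08 .06 .04 .02 .01
```

```text
clock: 7.55
eef_pos: [0.5085, -0.1266, 0.1486]
tool_rot: [0.999, -0.015, 0.051, -0.002]
ft_force: [0.5, -1.4, -1.8]
grip_width: 0.0231
grasp_force: 60.0
0.17 [-1.4  0.  -5.2] [-0.001 -0.03  -0.   ]
0.14 [ -2.6   0.1 -10.4] [-0.001 -0.06  -0.   ]
0.11 [ -3.7   0.1 -15.6] [-0.002 -0.09  -0.   ]
0.08 [ -4.6   0.1 -20.9] [-0.002 -0.12  -0.   ]
0.06 [ -5.1   0.1 -24.4] [-0.003 -0.14  -0.   ]
0.04 [ -5.5   0.1 -27.9] [-0.003 -0.16  -0.   ]
0.02 [ -5.9   0.1 -31.5] [-0.004 -0.18  -0.   ]
0.01 [ -6.1   0.1 -33.3] [-0.004 -0.19  -0.   ]
```

```bash
python3 -m inch '[-1.4,0,-5.2,-0.001,-0.03,0,0,-2.6,0.1,-10.4,-0.001,-0.06,0,0,-3.7,0.1,-15.6,-0.002,-0.09,0,0,-4.6,0.1,-20.9,-0.002,-0.12,0,0,-5.1,0.1,-24.4,-0.003,-0.14,0,0,-5.5,0.1,-27.9,-0.003,-0.16,0,0,-5.8,0.1,-30,-0.004,-0.172,0,0,-5.9,0.1,-31.5,-0.004,-0.18,0,0]'; python3 -m inch '[-0.1,0,-0.6,0,-0.004,0,0,-0.1,0,-1.2,0,-0.007,0,0,-0.1,0,-1.8,0,-0.01,0,0,-0.1,0,-1.8,0,-0.01,0,0]'
```

```text
clock: 8.22
eef_pos: [0.5026, -0.1265, 0.1172]
tool_rot: [0.99, -0.015, 0.14, -0.002]
ft_force: [-1.3, -0.6, 0.3]
grip_width: 0.0233
grasp_force: 60.2
clock: 8.55
eef_pos: [0.5025, -0.1264, 0.1153]
tool_rot: [0.989, -0.015, 0.144, -0.002]
ft_force: [-3.6, -0.0, 0.9]
grip_width: 0.0234
grasp_force: 60.4
```

```bash
python3 -m inch '[0,0,-0.5,0,-0.003,0,0,0,0,-1,0,-0.006,0,0,0,0,-1,0,-0.006,0,0,0,0,-1,0,-0.006,0,0]'
```

```text
clock: 8.88
eef_pos: [0.5024, -0.1264, 0.1148]
tool_rot: [0.989, -0.015, 0.147, -0.002]
ft_force: [-5.6, -0.1, 4.6]
grip_width: 0.0234
grasp_force: 61.3
```

The tray is seated: same height as at the grasp, with the stop now pushing back. Release and check before retreating.

```bash
python3 -m inch '[0,0,0,0,0,0,40,0,0,0,0,0,0,60,0,0,0,0,0,0,80,0,0,0,0,0,0,100,0,0,0,0,0,0,100,0,0,0,0,0,0,100]'; python3 -m inch '[-6,0,19,0,0,0,100,-12,0,38,0,0,0,100,-18,0,57,0,0,0,100,-28,0,90,0,0,0,100,-38,0,120,0,0,0,100,-60,0,140,0,0,0,100,-90,0,150,0,0,0,100,-110,0,150,0,0,0,100]'; python3 -m inch '[-10,-20,0,0,0,0,100,-20,-50,0,0,0,0,100,-30,-80,0,0,0,0,100,-40,-110,0,0,0,0,100,-40,-110,0,0,0,0,100]'
python3 - <<'E'
from h import *
a=bot.camera("scene");b=bot.camera("top")
cv2.imwrite("pics/e.png",np.hstack([cv2.resize(x,None,fx=1.7,fy=1.7) for x in(a[120:330,110:340],b[60:270,90:320])]))
for c in("scene","top"):
  print(c,[(np.round(r["uv"]).tolist(),round(r["confidence"],2)) for r in bot.spot_point(c,"ring_a")],[np.round(r["uv"],1).tolist() for r in bot.spot_point(c,"ring_tray_handle")])
print(bot.get_obs()["clock"])
E
```

```text
clock: 9.38
eef_pos: [0.5029, -0.1263, 0.1143]
tool_rot: [0.989, -0.015, 0.147, -0.002]
ft_force: [-0.3, -0.6, -0.3]
grip_width: 0.0856
grasp_force: 0.0
clock: 10.05
eef_pos: [0.3926, -0.1267, 0.2674]
tool_rot: [0.989, -0.015, 0.15, -0.001]
ft_force: [-0.5, -0.5, 0.5]
grip_width: 0.0854
grasp_force: 0.0
clock: 10.47
eef_pos: [0.3516, -0.2408, 0.2647]
tool_rot: [0.989, -0.018, 0.148, -0.0]
ft_force: [0.1, -0.2, -0.4]
grip_width: 0.0853
grasp_force: 0.0
scene [([133.0, 250.0], 0.82), ([125.0, 279.0], 0.82), ([140.0, 216.0], 0.57)] [[196.2, 155.2]]
top [([361.0, 142.0], 0.75), ([297.0, 119.0], 0.59), ([321.0, 114.0], 0.58), ([364.0, 214.0], 0.54), ([358.0, 176.0], 0.48), ([312.0, 144.0], 0.29)] [[311.0, 235.3], [309.3, 129.0]]
10.7667
```

View pics/e.png

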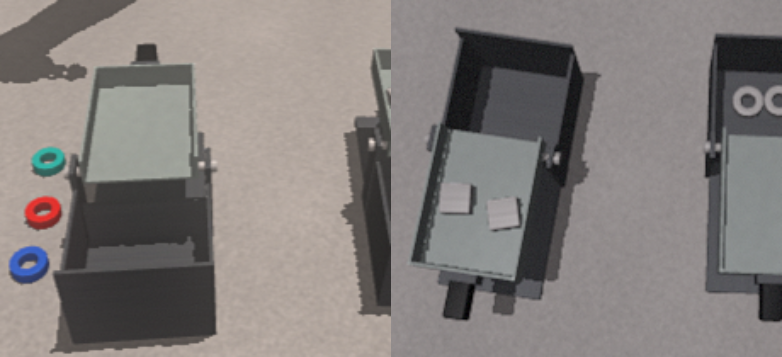

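The ring tray is level and empty, with both rings in the bin at top (297,119) and (321,114). The blank tray is down with its two blanks in place, and the gripper is clear.

```bash
python3 -c "
from workcell import bot
print(bot.job_done())"
```

```text
the job is handed in; nothing more can be done
None
```

I tipped both steel rings into the catch bin, lowered the ring tray gently back to level and let go, left the blank tray untouched, and handed the job in at about 10.8 s; the verdict was not shown.

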